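# Stack the desk caddy on its lower tray

### The arm

A 6-joint arm with a two-finger parallel gripper is mounted at the origin on the work surface. World frame = base frame: x ahead of the robot, y to its left, z up, the work surface at z = 0. Lengths are in mm, angles in rad, forces in N, time in s.
With the tool pointing down it reaches from about 300 to 775 mm from the base axis. Payload 14.6 kg.
Tool frame: the origin (TCP) lies at the very end of the fingers, on their centre line; the grasp point (between the pads) lies 19 mm behind it; z points along the fingers, y is the direction in which the jaws open and shut (so a half turn about z gives the same grasp; the last joint's range is limited). The gripper opens to 85 mm and grips with 20 to 120 N. Pads are 22 mm wide; open, the fingers measure 114 mm over their backs; the gripper's body (76 mm by 85 mm) begins 54 mm behind the grasp point. The pads swing forward as they close: fully open they stand 13 mm farther back than shut.
Start: joints at [1.156, 0.3, 1.521, -0, 1.321, -0.067], TCP at [187.454, 517.06, 231.281] pointing down, gripper open.
Joint ranges: [-3.03, 3.03], [-0.79, 2.21], [0.23, 2.52], [-1.04, 4.18], [0, 3.07], [-2.55, 2.55]. Speed limits (rad/s): [2.22, 2.22, 2.57, 3.14, 3.14, 3.14].

### API

Orientations are given as a unit quaternion [x, y, z, w].
In Python, from plant import status, eyes, r gives the robot as it stands.
- The arm moves only by the tool move_arm, never from a script. Its argument "targets" is a list of rows, each an object with "delta_pos": the shift along the tool's x, y, z in cm, a list of three; "spin": the turn about the tool's z in degrees; "fingers": the closure, from -1 (fully open) to 1 (shut). A call has 1 to 8 rows; each row is the pose to reach, as a shift and turn from the pose commanded when the call began, along the tool's axes at that moment; what a row does not reach only later rows make up. A row lasts 1/8 s, in which the tool goes at most 62.5 mm and 10.7 degrees, less where a joint would pass 70% of its speed; a pose out of reach is approached as far as the arm can. A call with a gripper value outside its range is refused whole. The fingers move at their own pace and stop on an object; "squeeze" is the grip in N (left out, the last holds). Time passes only in rows, so rows that repeat a pose let the fingers close. It gives the time, the measured TCP pose, the force and the opening at its end, in the units of the state.
- status.read_state(): the state, without advancing time (a new reading comes with each control period).
- eyes.capture(name): name is "scene" or "top" or "wrist"; returns the picture (420x560x3 uint8, red, green, blue); there is no depth.
- eyes.get_calibration(name): a dict with "intrinsics" (3x3 intrinsics, pixels), "pose" (4x4, takes a point from camera to world coordinates). Camera axes: x right, y down, z forward; pixel columns grow to the right and rows downward; lengths in mm; the calibration is good to about 2 mm. The wrist camera is an equidistant fisheye: a pixel r from the principal point sees the ray r / f radians off the axis. A picture is of the moment at which its call begins: read the wrist's pose just before it. get_calibration takes no time and is no camera call; for the wrist camera it gives the pose at the moment of the call.
- r.sign_off(): hands the job in, once; it reports no verdict.
The state is a dict: "clock": time; "qpos": joint angles; "joint_vel": joint speeds; "joint_torque": joint torques, N m; "ee_pos": TCP position; "tool_rot": TCP orientation; "force": force on the tool from outside, world axes, zero at the start; "wrist_torque": the same for the moment, N m; "grip_width": finger opening in mm.
Only numpy, scipy, OpenCV 4.12 (cv2) and the standard library are available. Lean on these libraries where they do the work, as an engineer would, in place of code of your own. Each camera call takes 0.05 s, during which the arm holds its last target.

### The job

Put the carry caddy back on the lower tray: lift it by its bar, let its four corner lugs down into the tray's corner sockets, and press it down until both side clips have snapped over it and it sits flush on the rim all round. The lower tray stands a little loose in its wooden stand, so feel the lugs in gently rather than ramming or dropping the caddy: the plastic cracks under a hard push. Do not tip the stamp pad out, leave everything else on the desk where it is, and let go at the end.

Things in the scene. Friction and masses are not known exactly. Their poses are not given: they have to be found in the camera images.
- upper_bar (a point): Centre of the grip bar of the loose carry caddy. Bar: 14 mm thick (point y), 120 mm long (point x), 22 mm tall. A 10 mm post 55 mm to either side of its centre carries it; between them the slot under the bar is 35 mm high. z up. Caddy walls and middle divider end 46 mm below this point, the floor's underside is 91 mm below, the lug ends 104 mm below.
- upper_base (a point): Centre of the underside of the caddy's floor, 91 mm below the bar, same axes. At (+-85, +-58) mm from it four square corner lugs, 12 x 12 mm, reach 13 mm below the floor; the caddy stands on them on the desk. Half-way along each long wall a round catch rib, 40 mm long, reaches out to 79 mm from the middle, 10 mm above this point.
- upper_tray: The loose carry caddy: open pale grey plastic tray, 200 (x) x 140 (y) mm outside, walls 45 mm, a raised grip bar over its middle divider; 0.3 to 0.46 kg empty. Origin in its middle at the level of the lug ends, z up. It fits either way round (turned end for end).
- stand: Fixed wooden desk stand, 233 x 177 x 12 mm with a raised edge; origin at the centre of its underside on the desk. In it stands the lower tray (pale grey plastic, slips in it, no bar; 206 mm in x, 150 mm in y), square to it but LOOSE: the tray lies up to 5 mm off the stand's middle in x and in y, differently each time, and slides on it under a sideways push of about 8 N.
- stand_mid (a point): Middle of the stand at the height of the lower tray's rim, 82 mm above the desk; x along the tray's length, z up. Home means the caddy's floor lies on the rim. In each corner of the tray, (+-85, +-58) mm from the TRAY's middle, a 26 mm block level with the rim has a 14 mm square socket, 17 mm deep, mouth chamfered 1 mm. Lugs that miss stand on the rim, floor 13 mm above it.
- tray_guide (a point): Stands for the lower tray's guides, given where they would be with the tray in the middle of the stand: a point on the inner face of the +x end guide, level with its top. Guides are plates upright on all four sides to 30 mm above the rim; inner faces 107.5 mm (ends, 50 mm wide) and 77.5 mm (sides, 26 mm wide, at x +-58) from the TRAY's middle: 7.5 mm clear of the caddy.
- tray_clip (a point): Where the nub of the +y spring clip would be with the tray in the middle of the stand; one more opposite. Clips are 36 mm wide, nubs 14 mm above the rim, 77 mm from the TRAY's middle. The caddy's ribs meet them with the floor 9 mm above the rim, push them outwards and snap past at about 4 mm. Both together take a push of about 9 to 14 N; then they hold the caddy down.
- pad_mid (a point): Centre of a flat stamp pad, 84 x 54 x 18 mm, 0.08 to 0.17 kg, lying loose in one of the caddy's two long compartments: it rides along and makes the caddy hang unevenly.
- stapler: Bystander, to be left where it is: black desk stapler, 150 x 34 x 50 mm, lying on the desk between the two trays; origin at the centre of its underside.
- rubber_stamp: Bystander, to be left where it is: small turned-wood rubber stamp standing upright, 30 mm across, 77 mm tall, between the two trays; origin at the centre of its underside.
- clip_box: Bystander, to be left where it is: small open box of paper clips, 110 x 80 x 45 mm, at the right of the trays; origin at the centre of its underside.
- hole_punch: Bystander, to be left where it is: two-hole punch, 105 x 95 x 65 mm, at the left of the trays; origin at the centre of its underside.
- note_block: Bystander, to be left where it is: block of note paper, 76 x 76 x 32 mm, just beyond the two trays; origin at the centre of its underside.
Things that resemble listed ones, but are neither listed nor needed, are in the scene too. Leave any green look-alike of the part that bears pad_mid alone.

How it is judged (in metres and radians):
On the way, in this order (a step that is already met when the one before it is completed fails the run):
1. the caddy is lifted clear of the desk, with the stamp pad in it (height (world z) of upper_base above 0.045 m and z of pad_mid in the frame of upper_base between 0 and 0.04 m and horizontal distance between pad_mid and upper_base below 0.11 m), for 0.2 s.
2. the caddy is home on the lower tray, lugs in all four sockets and floor on the rim (horizontal distance between upper_base and stand_mid below 0.009 m and z of upper_base in the frame of stand_mid below 0.002 m and angle between the x axis of upper_base and the x axis of stand_mid, either way round below 0.03 rad and angle between upper_base's own z axis and vertical below 0.02 rad), for 0.2 s.
At the end, for the whole second after the job is handed in: The caddy is home on the lower tray: its floor within 2 mm of the rim (which it can reach only with all four lugs in their sockets and the clips snapped), its middle within 9 mm of the stand's, lined up within 0.03 rad and level within 0.02 rad, at rest, with the stamp pad still in it (all of step 2 and z of pad_mid in the frame of upper_base between 0 and 0.04 m and horizontal distance between pad_mid and upper_base below 0.11 m and linear speed of upper_tray below 0.01 m/s); the robot touches nothing.
It fails at once if the caddy is pressed or knocked against the lower tray with more than 50 N (contact force between upper_tray and stand above 50 N).
It fails at once if a bystander is moved more than 20 mm (distance of any of stapler, rubber_stamp, clip_box, hole_punch, note_block from where it was at the start of the episode above 0.02 m).
It also fails if it takes over 46 s, if anything falls off the work surface, if the arm or the gripper's body presses on something with over 40 N, if the wrist force passes 120 N, or if a joint passes its speed limit or range.

## Working session

There is one attempt and no reset: what is moved stays moved. The work goes in short steps, Python scripts to look and compute and a tool call to move; the robot and the scene stay as the last step left them, time stands still between calls to the robot, and variables do not carry over. Pictures are saved under pics/ and viewed, and the job is handed in when it is done.

Besides the shell and the picture viewer there is one more tool, called after ">>>" as name(argument=value, ...) on one line, values as JSON. move_arm: Moves the arm, as the interface text tells. Its arguments: {"type":"object","properties":{"targets":{"type":"array","items":{"type":"object","properties":{"delta_pos":{"type":"array","items":{"type":"number"}},"spin":{"type":"number"},"fingers":{"type":"number"}}}},"squeeze":{"type":"number"}},"required":["targets"]}

```bash
ls; mkdir -p pics; python3 - <<'E'
from plant import status, eyes, r
import cv2, numpy as np
print(status.read_state())
for n in ["scene","top","wrist"]:
    c=eyes.get_calibration(n); print(n,np.round(c["intrinsics"],2).tolist(),np.round(c["pose"],4).tolist())
    cv2.imwrite(f"pics/{n}0.png",eyes.capture(n)[:,:,::-1])
E
```

```text
pics
{'clock': 0.0, 'qpos': array([ 1.15639446e+00,  3.00465893e-01,  1.52163229e+00, -1.95734024e-05,
        1.32068072e+00, -6.65507779e-02]), 'joint_vel': array([-0.00047749,  0.00061552, -0.00103317, -0.00021914, -0.00073029,
        0.00058385]), 'joint_torque': array([ 7.29404837e-04, -5.43507886e+01, -3.61790979e+01, -4.12330257e-05,
        4.02181438e-03,  1.30841011e-05]), 'ee_pos': array([187.3642524 , 516.8371462 , 230.70250532]), 'tool_rot': array([ 1.73047569e-01,  9.84913289e-01, -5.78314292e-04, -1.32053528e-04]), 'force': array([0.11021397, 0.398857  , 0.64760695]), 'wrist_torque': array([ 0.00600316, -0.03407695, -0.01444861]), 'grip_width': 85.24040037511637}
scene [[390.52, 0.0, 273.78], [0.0, 390.52, 200.76], [0.0, 0.0, 1.0]] [[-0.3724, 0.5429, -0.7527, 1321.8367], [0.9281, 0.2204, -0.3002, 332.088], [0.0029, -0.8103, -0.5859, 701.8266], [0.0, 0.0, 0.0, 1.0]]
top [[418.52, 0.0, 280.69], [0.0, 418.52, 209.77], [0.0, 0.0, 1.0]] [[-0.1043, -0.9698, 0.2206, 229.414], [-0.9945, 0.1024, -0.0199, 8.2093], [-0.0033, -0.2215, -0.9752, 1400.8701], [0.0, 0.0, 0.0, 1.0]]
wrist [[325.19, 0.0, 284.01], [0.0, 325.19, 203.57], [0.0, 0.0, 1.0]] [[0.3416, 0.905, 0.2534, 122.7753], [0.9398, -0.3286, -0.0934, 539.4834], [-0.0013, 0.2701, -0.9628, 373.1726], [0.0, 0.0, 0.0, 1.0]]
```

View pics/top0.png

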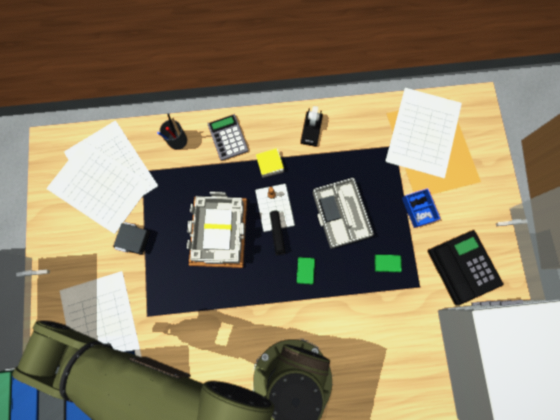

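View pics/scene0.png

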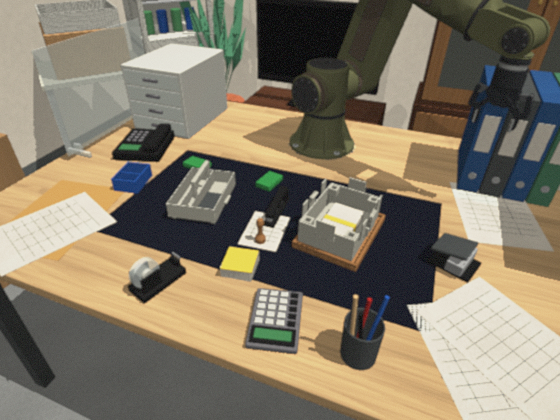

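View pics/wrist0.png

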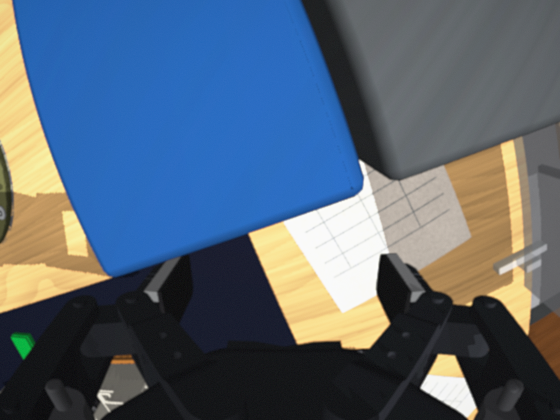

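```bash
python3 - <<'E'
import cv2
a=cv2.imread("pics/top0.png")
cv2.imwrite("pics/tc.png",cv2.resize(a[165:260,300:390],None,fx=6,fy=6,interpolation=cv2.INTER_CUBIC))
cv2.imwrite("pics/ts.png",cv2.resize(a[180:280,170:300],None,fx=6,fy=6,interpolation=cv2.INTER_CUBIC))
a=cv2.imread("pics/scene0.png")
cv2.imwrite("pics/sc.png",cv2.resize(a[150:280,150:400],None,fx=3.2,fy=3.2,interpolation=cv2.INTER_CUBIC))
E
```

```text
(no output)
```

View pics/tc.png

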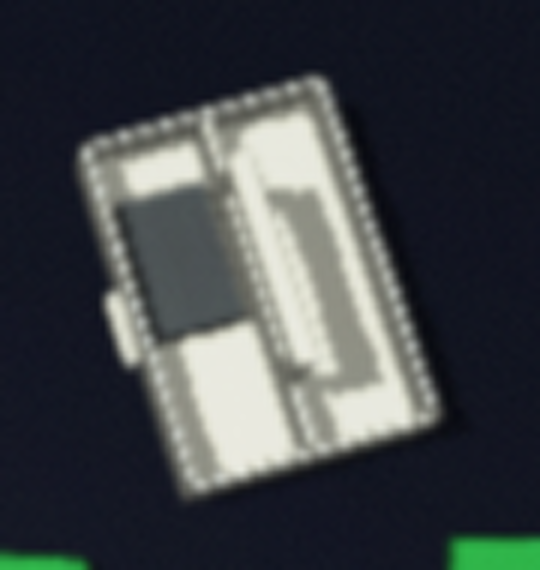

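View pics/ts.png

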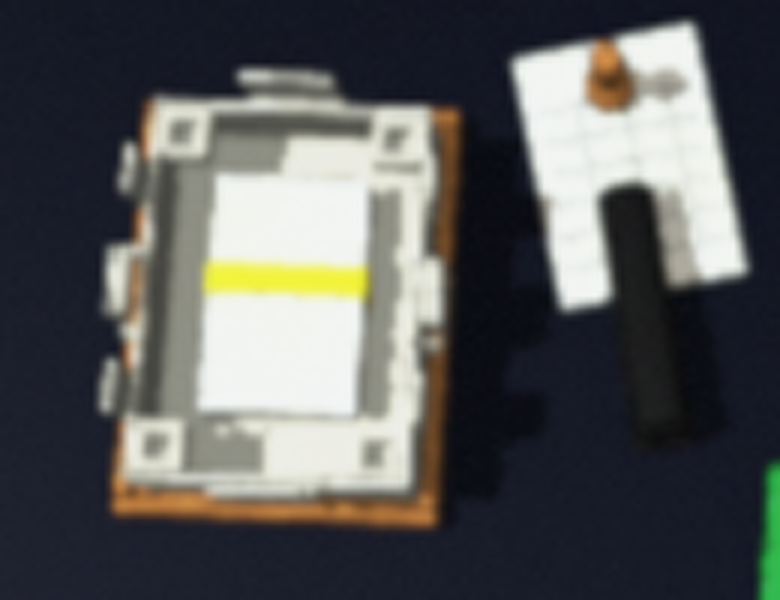

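View pics/sc.png

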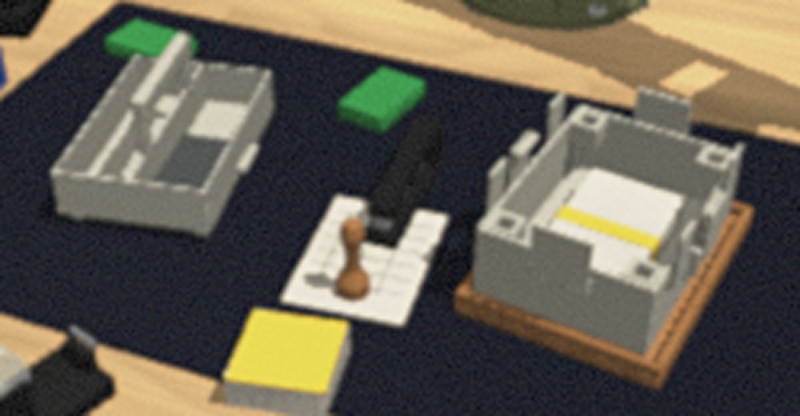

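```bash
cat > h.py <<'E'
from plant import status, eyes, r
import cv2, numpy as np
from scipy.optimize import least_squares
from scipy.spatial.transform import Rotation as R
def ray(c,px,fish=False):
    K=c["intrinsics"];P=c["pose"]
    x=(np.array(px,float)-K[:2,2])/K[0,0]
    if fish:
        t=np.linalg.norm(x); d=np.array([*(x/t*np.sin(t)),np.cos(t)])
    else: d=np.array([*x,1.])
    return P[:3,3],P[:3,:3]@d
def plane(c,px,z,fish=False):
    o,d=ray(c,px,fish); return o+d*(z-o[2])/d[2]
def proj(c,p,fish=False):
    K=c["intrinsics"];P=c["pose"];q=P[:3,:3].T@(np.array(p)-P[:3,3])
    if fish:
        n=np.hypot(q[0],q[1]);t=np.arctan2(n,q[2]);x=q[:2]/n*t
    else: x=q[:2]/q[2]
    return x*K[0,0]+K[:2,2]
def fit(c,pts,model,z,fish=False):
    # fit x,y,yaw to pixel obs; model list of (x,y,[z])
    pts=np.array(pts,float);M=np.array(model,float)
    W=np.array([plane(c,p,z if M.shape[1]==2 else m[2],fish) for p,m in zip(pts,M)])
    a0=None
    d=(W[1]-W[0])[:2];e=(M[1]-M[0])[:2]
    yaw=np.arctan2(d[1],d[0])-np.arctan2(e[1],e[0])
    def f(v):
        cs,sn=np.cos(v[2]),np.sin(v[2])
        o=[]
        for p,m in zip(pts,M):
            w=[v[0]+cs*m[0]-sn*m[1],v[1]+sn*m[0]+cs*m[1],z if len(m)==2 else m[2]]
            o+=list(proj(c,w,fish)-p)
        return np.array(o)
    s=least_squares(f,[*W[:,:2].mean(0),yaw])
    return s.x,np.round(s.fun.reshape(-1,2),2)
def show():
    s=status.read_state();q=R.from_quat(s["tool_rot"]).as_matrix()
    print("t",round(float(s["clock"]),3),"pos",np.round(s["ee_pos"],2),"toolx",np.round(q[:,0],4),"y",np.round(q[:,1],4),"z",np.round(q[:,2],4),"F",np.round(s["force"],2),"T",np.round(s["wrist_torque"],3),"w",round(float(s["grip_width"]),2),"q6",np.round(s["qpos"],3))
    return s
def worldyaw(s):
    return R.from_quat(s["tool_rot"]).as_matrix()
E
python3 - <<'E'
from h import *
c=eyes.get_calibration("top")
o=np.array([300,165]);p=np.array([(80,150),(322,78),(440,418),(188,495)])/6+o
# BL->... model: image up=+x, image left=+y
x,e=fit(c,p,[(100,70),(100,-70),(-100,-70),(-100,70)],58);print("caddy",x,e.tolist())
bar=np.array([(235,150),(320,370)])/6+o
print("bar ends",[plane(c,b,115).round(1).tolist() for b in bar])
o=np.array([170,180]);p=np.array([(185,132),(395,138),(375,455),(155,445)])/6+o
x,e=fit(c,p,[(85,58),(85,-58),(-85,-58),(-85,58)],82);print("tray",x,e.tolist())
p=np.array([(110,515),(438,525),(460,108),(150,100)])/6+o
x,e=fit(c,p,[(-116.5,88.5),(-116.5,-88.5),(116.5,-88.5),(116.5,88.5)],12);print("stand",x,e.tolist())
show()
E
```

```text
caddy [ 5.04009211e+02 -2.21348771e+02  1.81533953e-01] [[0.05, -0.26], [-0.33, 0.31], [-0.32, 0.33], [0.59, -0.37]]
bar ends [[564.9, -209.9, 115.0], [442.7, -237.8, 115.0]]
tray [ 4.88673951e+02  1.92735005e+02 -1.47038271e-01] [[-0.37, -0.11], [0.27, 0.34], [0.04, -0.17], [0.06, -0.05]]
stand [ 4.91447802e+02  1.96540606e+02 -1.41060726e-01] [[0.78, -0.64], [-0.44, -0.36], [-0.25, 0.77], [-0.11, 0.32]]
t 0.15 pos [187.38 516.93 230.86] toolx [-9.401e-01  3.408e-01  1.000e-04] y [ 3.408e-01  9.401e-01 -8.000e-04] z [-3.e-04 -8.e-04 -1.e+00] F [-0.74  0.25 -0.69] T [-0.085  0.064  0.023] w 85.28 q6 [ 1.156  0.3    1.521  0.     1.321 -0.067]
```

>>> move_arm(targets=[{"delta_pos":[-27,-29,0],"spin":-15,"fingers":-1},{"delta_pos":[-27,-29,0],"spin":-15,"fingers":-1},{"delta_pos":[-27,-29,0],"spin":-15,"fingers":-1},{"delta_pos":[-27,-29,0],"spin":-15,"fingers":-1},{"delta_pos":[-27,-29,0],"spin":-15,"fingers":-1},{"delta_pos":[-27,-29,0],"spin":-15,"fingers":-1},{"delta_pos":[-27,-29,0],"spin":-15,"fingers":-1}])

```text
clock: 1.02
ee_pos: [343.1, 149.9, 231.3]
tool_rot: [0.045, 0.999, -0.0, 0.0]
force: [-0.2, 1.4, -0.3]
grip_width: 85.5
```

>>> move_arm(targets=[{"delta_pos":[-19.4,-35.5,0],"spin":-15.4,"fingers":-1},{"delta_pos":[-19.4,-35.5,0],"spin":-15.4,"fingers":-1},{"delta_pos":[-19.4,-35.5,0],"spin":-15.4,"fingers":-1},{"delta_pos":[-19.4,-35.5,0],"spin":-15.4,"fingers":-1},{"delta_pos":[-19.4,-35.5,0],"spin":-15.4,"fingers":-1},{"delta_pos":[-19.4,-35.5,0],"spin":-15.4,"fingers":-1},{"delta_pos":[-19.4,-35.5,0],"spin":-15.4,"fingers":-1},{"delta_pos":[-19.4,-35.5,0],"spin":-15.4,"fingers":-1}])

```text
clock: 2.02
ee_pos: [505.4, -220.1, 230.2]
tool_rot: [-0.09, 0.996, 0.0, -0.001]
force: [-0.3, 0.4, 0.4]
grip_width: 85.8
```

```bash
python3 - <<'E'
from h import *
show()
c=eyes.get_calibration("wrist"); np.save("w1.npy",c["pose"])
cv2.imwrite("pics/w1.png",eyes.capture("wrist")[:,:,::-1])
print(proj(c,[504,-221,115],True))
E
```

```text
t 2.025 pos [ 505.38 -220.14  230.2 ] toolx [-0.9838 -0.1791  0.0012] y [-1.791e-01  9.838e-01  8.000e-04] z [-1.3e-03  5.0e-04 -1.0e+00] F [-0.31  0.38  0.42] T [ 0.011  0.042 -0.022] w 85.83 q6 [-0.477  0.304  1.518 -0.     1.321 -2.228]
[284.2574426 198.0394466]
```

View pics/w1.png

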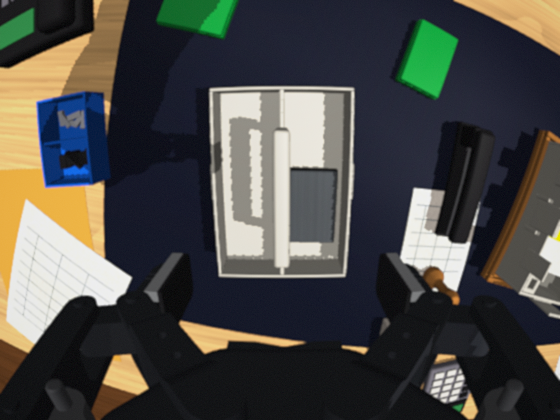

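```bash
python3 - <<'E'
from h import *
a=cv2.imread("pics/w1.png")
cv2.imwrite("pics/w1c.png",cv2.resize(a[75:290,195:370],None,fx=2.7,fy=2.7,interpolation=cv2.INTER_CUBIC))
c=eyes.get_calibration("wrist")
x,e=fit(c,[(209.5,87.5),(355,87.5),(347,275),(217.5,277.5)],[(-100,-70),(-100,70),(100,70),(100,-70)],58,True);print(x,e.tolist())
b=[plane(c,p,115,True) for p in [(281,128),(282,268)]]
print(b, (b[0]+b[1])/2)
E
```

```text
[ 5.08094011e+02 -2.20660327e+02  1.81952939e-01] [[0.12, 0.17], [-0.57, -0.26], [-1.21, 1.09], [1.83, -1.25]]
[array([ 448.1114913 , -232.23001413,  115.        ]), array([ 566.90058011, -209.9728155 ,  115.        ])] [ 507.50603571 -221.10141481  115.        ]
```

View pics/w1c.png

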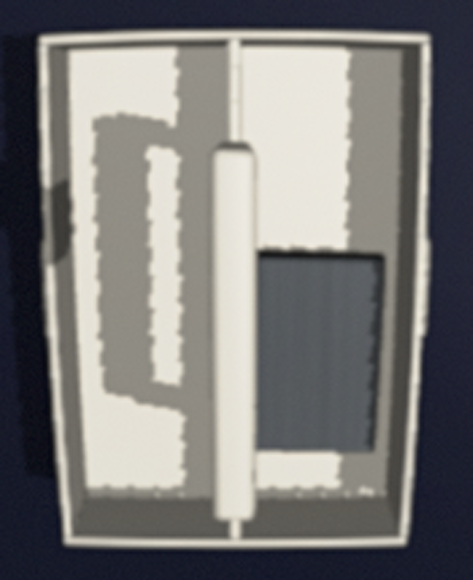

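>>> move_arm(targets=[{"delta_pos":[-0.15,-0.1,4.8],"spin":0,"fingers":-1},{"delta_pos":[-0.15,-0.1,9.6],"spin":0,"fingers":-1},{"delta_pos":[-0.15,-0.1,13],"spin":0,"fingers":-0.4},{"delta_pos":[-0.15,-0.1,14.4],"spin":0,"fingers":0.2},{"delta_pos":[-0.15,-0.1,14.4],"spin":0,"fingers":1},{"delta_pos":[-0.15,-0.1,14.4],"spin":0,"fingers":1},{"delta_pos":[-0.15,-0.1,14.4],"spin":0,"fingers":1},{"delta_pos":[-0.15,-0.1,14.4],"spin":0,"fingers":1}], squeeze=90)

```text
clock: 3.08
ee_pos: [507.7, -219.2, 88.7]
tool_rot: [-0.091, 0.996, -0.001, 0.001]
force: [0.7, -3.2, 7.9]
grip_width: 12.4
```

```bash
python3 - <<'E'
from h import *
show()
E
```

```text
t 3.075 pos [ 507.65 -219.22   88.72] toolx [-0.9834 -0.1817 -0.0023] y [-0.1817  0.9834 -0.0019] z [ 0.0026 -0.0015 -1.    ] F [ 0.67 -3.15  7.95] T [-0.204 -0.098  0.112] w 12.43 q6 [-0.474  0.464  1.653 -0.     1.022 -2.227]
```

>>> move_arm(targets=[{"delta_pos":[0,0,-0.5],"fingers":1},{"delta_pos":[0,0,-1.5],"fingers":1},{"delta_pos":[0,0,-3.5],"fingers":1},{"delta_pos":[0,0,-6],"fingers":1},{"delta_pos":[0,0,-9],"fingers":1},{"delta_pos":[0,0,-12],"fingers":1},{"delta_pos":[0,0,-14.5],"fingers":1},{"delta_pos":[0,0,-15.5],"fingers":1}])

```text
validation failed for argument at $.ta...
```

```bash
python3 - <<'E'
from h import *
show()
cv2.imwrite("pics/w2.png",eyes.capture("wrist")[:,:,::-1])
cv2.imwrite("pics/s2.png",eyes.capture("scene")[:,:,::-1])
show()
E
```

```text
t 3.075 pos [ 507.65 -219.22   88.72] toolx [-0.9834 -0.1817 -0.0023] y [-0.1817  0.9834 -0.0019] z [ 0.0026 -0.0015 -1.    ] F [ 0.67 -3.15  7.95] T [-0.204 -0.098  0.112] w 12.43 q6 [-0.474  0.464  1.653 -0.     1.022 -2.227]
t 3.175 pos [ 507.65 -219.23   88.71] toolx [-0.9834 -0.1816 -0.0023] y [-0.1816  0.9834 -0.0019] z [ 0.0026 -0.0015 -1.    ] F [ 2.2  -2.98  7.24] T [-0.179 -0.059  0.094] w 12.41 q6 [-0.474  0.464  1.653 -0.     1.022 -2.227]
```

View pics/w2.png

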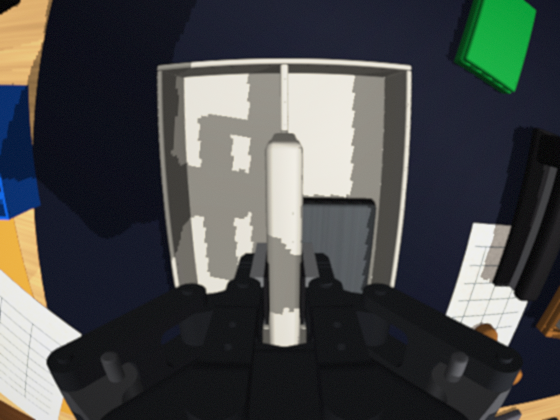

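View pics/s2.png

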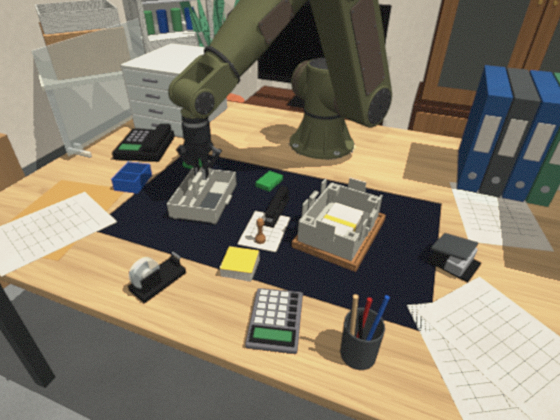

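>>> move_arm(targets=[{"delta_pos":[0,0,-0.5],"spin":0,"fingers":1},{"delta_pos":[0,0,-1.5],"spin":0,"fingers":1},{"delta_pos":[0,0,-3.5],"spin":0,"fingers":1},{"delta_pos":[0,0,-6],"spin":0,"fingers":1},{"delta_pos":[0,0,-9],"spin":0,"fingers":1},{"delta_pos":[0,0,-12],"spin":0,"fingers":1},{"delta_pos":[0,0,-14.5],"spin":0,"fingers":1},{"delta_pos":[0,0,-15.5],"spin":0,"fingers":1}])

```text
clock: 4.18
ee_pos: [507.0, -218.7, 243.8]
tool_rot: [-0.091, 0.996, -0.0, 0.001]
force: [0.1, 0.6, -5.7]
grip_width: 13.0
```

```bash
python3 - <<'E'
from h import *
show()
cv2.imwrite("pics/w3.png",eyes.capture("wrist")[:,:,::-1])
cv2.imwrite("pics/s3.png",eyes.capture("scene")[:,:,::-1])
show()
E
```

```text
t 4.175 pos [ 506.97 -218.65  243.77] toolx [-0.9833 -0.1818 -0.0013] y [-1.818e-01  9.833e-01 -9.000e-04] z [ 1.4e-03 -7.0e-04 -1.0e+00] F [ 0.08  0.64 -5.73] T [-0.074  0.042  0.02 ] w 13.0 q6 [-0.474  0.294  1.499  0.     1.347 -2.227]
t 4.275 pos [ 506.95 -218.63  242.85] toolx [-9.833e-01 -1.818e-01 -7.000e-04] y [-1.818e-01  9.833e-01 -5.000e-04] z [ 8.e-04 -4.e-04 -1.e+00] F [-0.01 -0.22 -5.96] T [-0.071  0.02   0.003] w 12.2 q6 [-0.474  0.295  1.5    0.     1.346 -2.227]
```

View pics/w3.png

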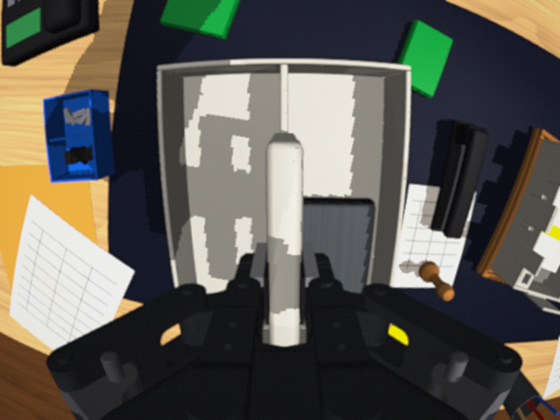

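View pics/s3.png

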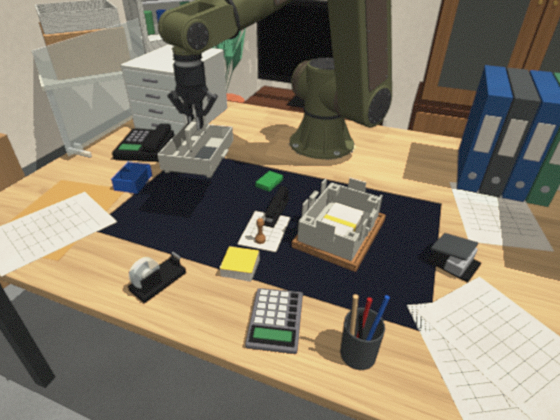

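>>> move_arm(targets=[{"delta_pos":[-0.4,2,0],"spin":2,"fingers":1},{"delta_pos":[-1.1,5,0],"spin":5,"fingers":1},{"delta_pos":[-1.9,9,0],"spin":8.5,"fingers":1},{"delta_pos":[-2.7,13,0],"spin":12,"fingers":1},{"delta_pos":[-3.5,16.5,0],"spin":15.5,"fingers":1},{"delta_pos":[-4.1,19.4,0],"spin":18,"fingers":1},{"delta_pos":[-4.3,20.4,0],"spin":18.9,"fingers":1},{"delta_pos":[-4.3,20.4,0],"spin":18.9,"fingers":1}])

```text
clock: 5.28
ee_pos: [511.9, -10.2, 241.6]
tool_rot: [0.073, 0.997, -0.0, -0.001]
force: [-0.4, 0.1, -5.9]
grip_width: 12.4
```

```bash
python3 - <<'E'
from h import *
show()
c=eyes.get_calibration("wrist"); np.save("w4.npy",c["pose"])
a=eyes.capture("wrist")[:,:,::-1];cv2.imwrite("pics/w4.png",a)
cv2.imwrite("pics/w4c.png",cv2.resize(a[60:320,390:560],None,fx=2.3*1.5*0.65,fy=2.3*1.5*0.65,interpolation=cv2.INTER_CUBIC))
show()
E
```

```text
t 5.275 pos [511.88 -10.16 241.57] toolx [-0.9894  0.1453  0.0012] y [ 1.453e-01  9.894e-01 -3.000e-04] z [-1.3e-03 -1.0e-04 -1.0e+00] F [-0.42  0.07 -5.91] T [-0.049  0.083 -0.065] w 12.42 q6 [-0.091  0.207  1.612 -0.     1.323 -1.516]
t 5.325 pos [511.96 -10.72 241.72] toolx [-9.893e-01  1.459e-01  9.000e-04] y [ 1.459e-01  9.893e-01 -3.000e-04] z [-1.e-03 -2.e-04 -1.e+00] F [ 0.45  0.77 -6.32] T [-0.011  0.039 -0.058] w 12.48 q6 [-0.092  0.207  1.612 -0.     1.323 -1.517]
```

View pics/w4.png

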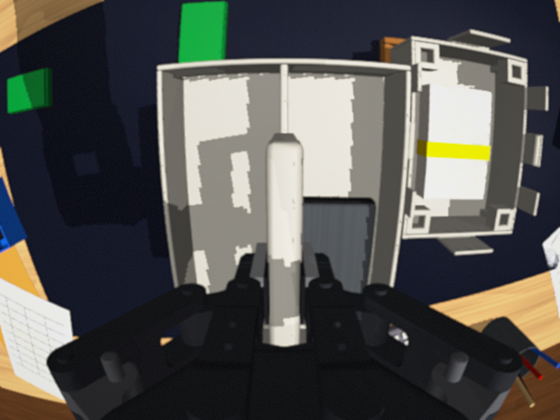

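View pics/w4c.png

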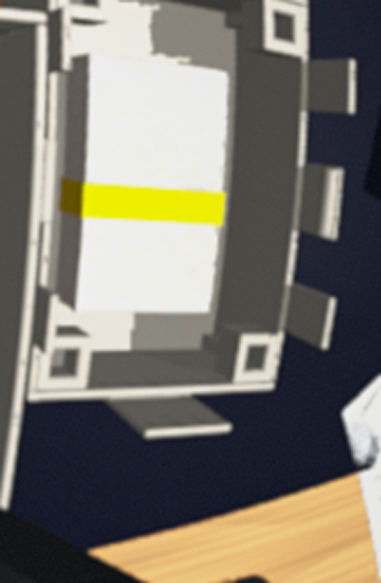

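```bash
python3 - <<'E'
import cv2,numpy as np
a=cv2.imread("pics/w4.png")
t=[]
for (x,y) in [(427,55),(516,71),(418,219),(503,219)]:
    t.append(cv2.resize(a[y-18:y+18,x-18:x+18],(396,288+0),interpolation=cv2.INTER_CUBIC) if 0 else cv2.resize(a[y-18:y+18,x-18:x+18],(288,288),interpolation=cv2.INTER_CUBIC))
cv2.imwrite("pics/so.png",np.vstack([np.hstack(t[:2]),np.hstack(t[2:])]))
E
```

```text
(no output)
```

View pics/so.png

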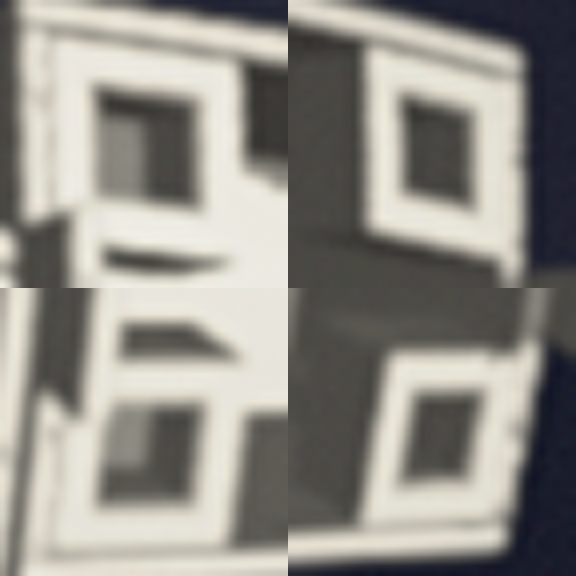

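```bash
python3 - <<'E'
from h import *
c=eyes.get_calibration("wrist"); c["pose"]=np.load("w4.npy")
pts=[(427.06,54.94),(516.25,71.44),(418.94,221.19),(503.8,219.19)]
M=[(-85,-58),(-85,58),(85,-58),(85,58)]
for z in (82,80,84):
  x,e=fit(c,pts,M,z,True);print(x,e.tolist())
# free z
def f(v):
    cs,sn=np.cos(v[2]),np.sin(v[2])
    return np.concatenate([proj(c,[v[0]+cs*m[0]-sn*m[1],v[1]+sn*m[0]+cs*m[1],v[3]],True)-p for p,m in zip(pts,M)])
s=least_squares(f,[490,193,-.147,82]);print(s.x,s.fun.round(2))
# caddy wall top -x end corners, in tool frame
s=status.read_state();T=R.from_quat(s["tool_rot"]).as_matrix();tcp=s["ee_pos"]
z=tcp[2]-30.7
for p in [(158.5,66.5),(411,67)]:
    print((T.T@(plane(c,p,z,True)-tcp)).round(1))
zb=tcp[2]+15.3+11
for p in [(268,142),(301,142),(266,320),(303,320)]: print("bar",(T.T@(plane(c,p,zb,True)-tcp)).round(1))
E
python3 - <<'E'
import cv2,numpy as np
a=cv2.imread("pics/w4.png")
t=[cv2.resize(a[y-18:y+18,x-18:x+18],(288,288),interpolation=cv2.INTER_CUBIC) for x,y in [(160,67),(410,67),(284,140),(284,330)]]
cv2.imwrite("pics/cc.png",np.vstack([np.hstack(t[:2]),np.hstack(t[2:])]))
E
```

```text
[ 4.91269030e+02  1.91782514e+02 -1.42402377e-01] [[0.07, -0.19], [0.2, -0.24], [-0.34, 0.37], [0.28, 0.07]]
[ 4.91522096e+02  1.92829058e+02 -1.42455169e-01] [[0.22, 0.34], [-0.19, 0.14], [-0.16, -0.17], [-0.02, -0.39]]
[ 4.91016566e+02  1.90737969e+02 -1.42347422e-01] [[-0.08, -0.73], [0.59, -0.62], [-0.53, 0.92], [0.58, 0.54]]
[ 4.91400136e+02  1.92324759e+02 -1.42430008e-01  8.09632684e+01] [ 0.15  0.09 -0.   -0.05 -0.25  0.09  0.12 -0.17]
[ 98.4 -69.3  30.8]
[98.2 69.4 30.8]
bar [ 59.   -6.1 -26.2]
bar [ 59.    5.6 -26.2]
bar [-16.1  -8.3 -26.3]
bar [-16.1   7.8 -26.3]
```

View pics/cc.png

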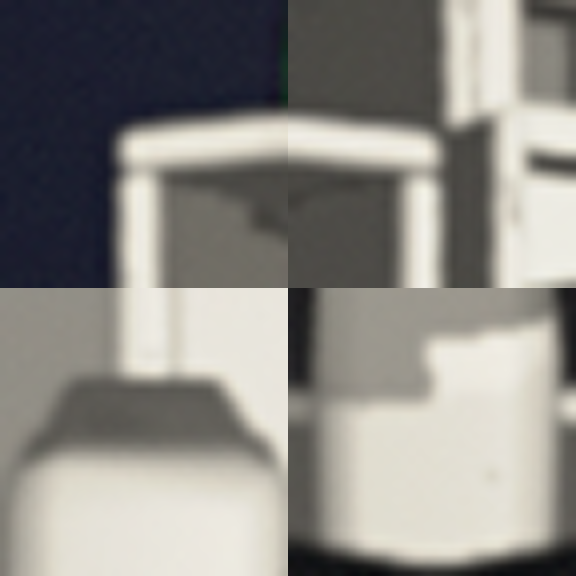

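```bash
python3 - <<'E'
from h import *
c=eyes.get_calibration("wrist"); c["pose"]=np.load("w4.npy")
s=status.read_state();T=R.from_quat(s["tool_rot"]).as_matrix();tcp=s["ee_pos"]
tcp=np.array([511.88,-10.16,241.57])
z=tcp[2]-30.7
for p in [(156.2,65.3),(283.5,61.6),(410.8,65.3)]:
    print((T.T@(plane(c,p,z,True)-tcp)).round(1))
# tray rel to tcp, tool frame
for t in ([491.27,191.78],[491.4,192.3]):
    d=np.array([*t,tcp[2]])-tcp; print("tray rel tool",(T.T@d).round(2))
print(np.degrees(np.arctan2(T[1,0],T[0,0])), "tray yaw+180",180-np.degrees(.1424))
show()
E
```

```text
[ 99.1 -71.3  30.8]
[97.1 -1.2 30.8]
[99.  68.8 30.8]
tray rel tool [ 4.9860e+01  1.9677e+02 -2.0000e-02]
tray rel tool [ 4.980e+01  1.973e+02 -2.000e-02]
171.60969481714073 tray yaw+180 171.8410809973371
t 5.325 pos [511.96 -10.72 241.72] toolx [-9.893e-01  1.459e-01  9.000e-04] y [ 1.459e-01  9.893e-01 -3.000e-04] z [-1.e-03 -2.e-04 -1.e+00] F [ 0.45  0.77 -6.32] T [-0.011  0.039 -0.058] w 12.48 q6 [-0.092  0.207  1.612 -0.     1.323 -1.517]
```

```bash
python3 - <<'E'
import cv2,numpy as np
im={n:cv2.cvtColor(cv2.imread(f"pics/{n}.png"),cv2.COLOR_BGR2GRAY).astype(np.float32) for n in ("w2","w3","w4")}
for (x,y,w,h) in [(200,62,60,20),(150,90,60,40),(380,90,28,80),(270,130,30,60),(262,130,44,30),(300,195,78,30)]:
    print((x,y),[ [np.round(v,2) for v in cv2.phaseCorrelate(im["w2"][y:y+h,x:x+w].copy(),im[n][y:y+h,x:x+w].copy(),cv2.createHanningWindow((w,h),cv2.CV_32F))] for n in ("w3","w4")])
t=[]
for n in ("w2","w4"):
    a=cv2.imread(f"pics/{n}.png"); t.append(np.hstack([cv2.resize(a[50:90,x:x+40],(280,280),interpolation=cv2.INTER_NEAREST) for x in (145,385)]))
cv2.imwrite("pics/cmp.png",np.vstack(t))
E
```

```text
(200, 62) [[array([1.29, 0.14]), np.float64(0.87)], [array([0.64, 0.28]), np.float64(0.37)]]
(150, 90) [[array([-0.77,  0.81]), np.float64(0.46)], [array([-0.26, -0.27]), np.float64(0.75)]]
(380, 90) [[array([-0.12, -0.29]), np.float64(0.82)], [array([-0.24, -0.22]), np.float64(0.89)]]
(270, 130) [[array([0.17, 0.  ]), np.float64(0.95)], [array([-0.03, -0.26]), np.float64(0.89)]]
(262, 130) [[array([ 0.51, -0.11]), np.float64(0.98)], [array([0.71, 0.04]), np.float64(1.06)]]
(300, 195) [[array([-0.9 , -0.34]), np.float64(0.83)], [array([-0.42, -0.4 ]), np.float64(0.77)]]
```

View pics/cmp.png

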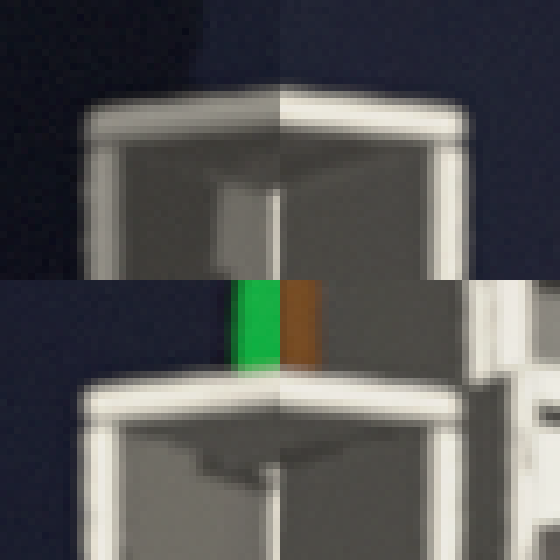

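>>> move_arm(targets=[{"delta_pos":[0.5,2,0],"spin":0,"fingers":1},{"delta_pos":[1.3,5,0],"spin":0,"fingers":1},{"delta_pos":[2.3,9,0],"spin":0,"fingers":1},{"delta_pos":[3.3,13,0],"spin":0,"fingers":1},{"delta_pos":[4.2,16.6,0],"spin":0,"fingers":1},{"delta_pos":[4.8,19,0],"spin":0,"fingers":1},{"delta_pos":[5.0,19.94,0],"spin":0,"fingers":1},{"delta_pos":[5.0,19.94,0],"spin":0,"fingers":1}])

```text
clock: 6.32
ee_pos: [492.1, 193.7, 242.0]
tool_rot: [0.073, 0.997, -0.0, -0.0]
force: [0.2, -0.1, -6.5]
grip_width: 12.4
```

>>> move_arm(targets=[{"delta_pos":[0,0,0],"spin":0,"fingers":1},{"delta_pos":[0,0,0],"spin":0,"fingers":1},{"delta_pos":[0,0,0],"spin":0,"fingers":1},{"delta_pos":[0,0,0],"spin":0,"fingers":1}])

```text
clock: 6.82
ee_pos: [491.9, 194.1, 242.3]
tool_rot: [0.074, 0.997, -0.0, 0.0]
force: [-0.3, 0.4, -5.2]
grip_width: 12.3
```

```bash
python3 - <<'E'
from h import *
s=show()
T=worldyaw(s); print("to go",(T.T@(np.array([491.6,193.8,s["ee_pos"][2]])-s["ee_pos"])).round(2))
for n in("wrist","scene","top"):cv2.imwrite(f"pics/{n}5.png",eyes.capture(n)[:,:,::-1])
a=cv2.imread("pics/scene5.png")[110:280,260:420]
b=cv2.imread("pics/top5.png")[170:290,160:280]
cv2.imwrite("pics/m5.png",np.hstack([cv2.resize(a,None,fx=3,fy=3,interpolation=2),cv2.resize(b,(320,320),interpolation=2).repeat(1,0)[:320] if 0 else cv2.copyMakeBorder(cv2.resize(b,(320,320),interpolation=2),0,190,0,0,0)]))
s=show()
E
```

```text
t 6.825 pos [491.9  194.14 242.3 ] toolx [-0.9892  0.1468 -0.    ] y [ 0.1468  0.9892 -0.    ] z [ 0. -0. -1.] F [-0.29  0.43 -5.16] T [-0.045  0.066  0.03 ] w 12.32 q6 [ 0.307  0.244  1.566 -0.     1.332 -1.117]
to go [ 0.25 -0.38  0.  ]
t 6.975 pos [491.86 194.32 242.3 ] toolx [-0.9892  0.1465 -0.    ] y [0.1465 0.9892 0.    ] z [ 0. -0. -1.] F [-0.35  0.05 -5.54] T [ 0.011  0.024 -0.019] w 12.58 q6 [ 0.307  0.244  1.566 -0.     1.332 -1.117]
```

View pics/m5.png

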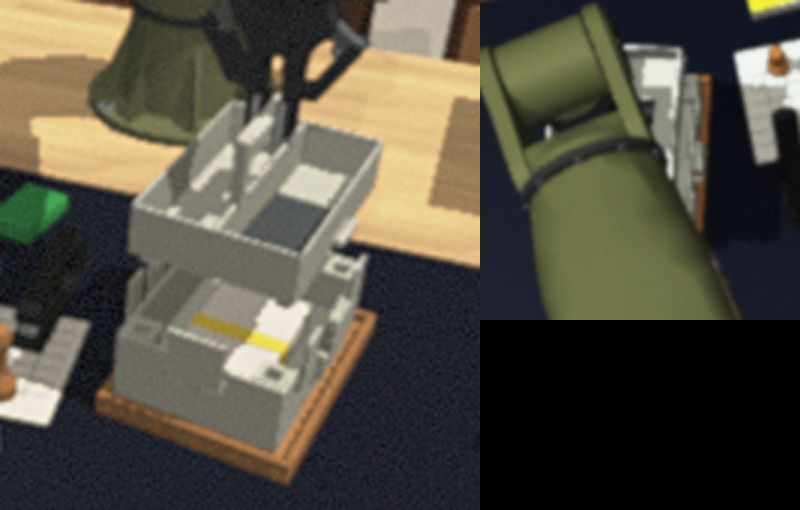

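View pics/wrist5.png

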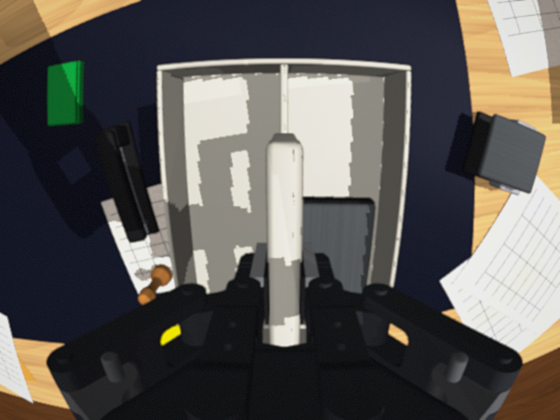

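>>> move_arm(targets=[{"delta_pos":[0.02,-0.04,1],"spin":-0.15,"fingers":1},{"delta_pos":[0.02,-0.04,2.5],"spin":-0.15,"fingers":1},{"delta_pos":[0.02,-0.04,4],"spin":-0.15,"fingers":1},{"delta_pos":[0.02,-0.04,5.2],"spin":-0.15,"fingers":1},{"delta_pos":[0.02,-0.04,6.2],"spin":-0.15,"fingers":1},{"delta_pos":[0.02,-0.04,6.7],"spin":-0.15,"fingers":1},{"delta_pos":[0.02,-0.04,6.7],"spin":-0.15,"fingers":1},{"delta_pos":[0.02,-0.04,6.7],"spin":-0.15,"fingers":1}])

```text
clock: 7.98
ee_pos: [491.8, 194.0, 175.7]
tool_rot: [0.072, 0.997, 0.0, 0.0]
force: [1.3, 0.2, -6.2]
grip_width: 12.5
```

```bash
python3 - <<'E'
from h import *
s=show()
T=worldyaw(s); print("to go",(T.T@(np.array([491.6,193.8,s["ee_pos"][2]])-s["ee_pos"])).round(2))
for n in("scene",):cv2.imwrite(f"pics/{n}6.png",eyes.capture(n)[:,:,::-1])
a=cv2.imread("pics/scene6.png")[150:280,270:400]
cv2.imwrite("pics/m6.png",cv2.resize(a,None,fx=4.5,fy=4.5,interpolation=2))
E
```

```text
t 7.975 pos [491.82 194.03 175.75] toolx [-9.896e-01  1.440e-01 -7.000e-04] y [1.440e-01 9.896e-01 4.000e-04] z [ 8.e-04  2.e-04 -1.e+00] F [ 1.29  0.19 -6.24] T [-0.083  0.024 -0.021] w 12.51 q6 [ 0.306  0.305  1.649  0.     1.187 -1.12 ]
to go [ 0.18 -0.26 -0.  ]
```

View pics/m6.png

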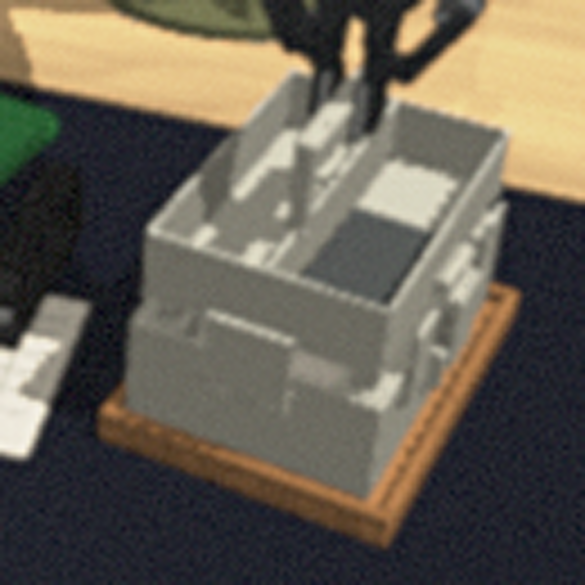

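>>> move_arm(targets=[{"delta_pos":[0,0,0.15],"spin":0,"fingers":1},{"delta_pos":[0,0,0.3],"spin":0,"fingers":1},{"delta_pos":[0,0,0.45],"spin":0,"fingers":1},{"delta_pos":[0,0,0.6],"spin":0,"fingers":1},{"delta_pos":[0,0,0.7],"spin":0,"fingers":1},{"delta_pos":[0,0,0.7],"spin":0,"fingers":1}])

```text
clock: 8.78
ee_pos: [491.6, 193.9, 168.2]
tool_rot: [0.072, 0.997, -0.0, -0.0]
force: [0.5, -0.4, -5.6]
grip_width: 12.8
```

>>> move_arm(targets=[{"delta_pos":[0,0,0.1],"spin":0,"fingers":1},{"delta_pos":[0,0,0.2],"spin":0,"fingers":1},{"delta_pos":[0,0,0.2],"spin":0,"fingers":1}])

```text
clock: 9.15
ee_pos: [491.8, 194.0, 166.7]
tool_rot: [0.072, 0.997, 0.0, 0.0]
force: [-0.3, -1.0, 0.2]
grip_width: 12.5
```

```bash
python3 - <<'E'
from h import *
s=show()
E
```

```text
t 9.15 pos [491.81 193.98 166.68] toolx [-9.896e-01  1.440e-01 -7.000e-04] y [1.440e-01 9.896e-01 3.000e-04] z [ 8.e-04  2.e-04 -1.e+00] F [-0.3  -1.03  0.18] T [-0.069  0.123  0.035] w 12.47 q6 [ 0.306  0.315  1.658 -0.     1.167 -1.12 ]
```

>>> move_arm(targets=[{"delta_pos":[0,0,0.08],"spin":0,"fingers":1},{"delta_pos":[0,0,0.16],"spin":0,"fingers":1},{"delta_pos":[0,0,0.16],"spin":0,"fingers":1}])

```text
clock: 9.52
ee_pos: [491.9, 194.0, 165.1]
tool_rot: [0.072, 0.997, 0.0, 0.0]
force: [-0.6, -1.6, 4.4]
grip_width: 12.5
```

```bash
python3 - <<'E'
from h import *
s=show()
for n in("scene",):cv2.imwrite(f"pics/{n}7.png",eyes.capture(n)[:,:,::-1])
a=cv2.imread("pics/scene7.png")[150:280,270:400]
cv2.imwrite("pics/m7.png",cv2.resize(a,None,fx=4.5,fy=4.5,interpolation=2))
E
```

```text
t 9.525 pos [491.86 194.03 165.14] toolx [-0.9896  0.1439 -0.001 ] y [1.439e-01 9.896e-01 4.000e-04] z [ 1.e-03  2.e-04 -1.e+00] F [-0.61 -1.6   4.44] T [-0.15   0.121 -0.033] w 12.55 q6 [ 0.307  0.317  1.66  -0.     1.164 -1.12 ]
```

View pics/m7.png

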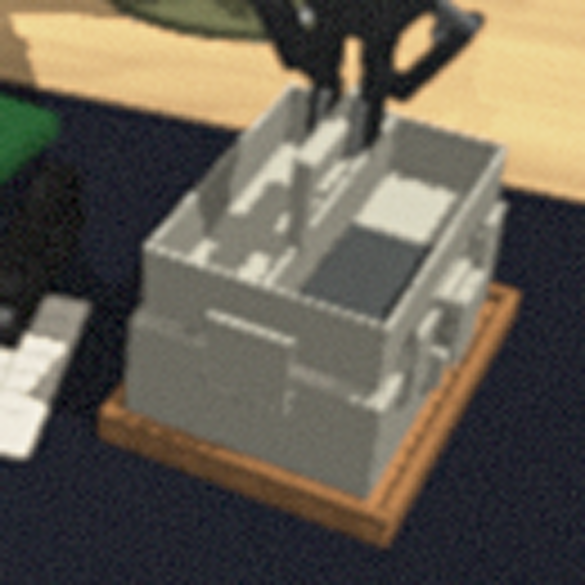

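>>> move_arm(targets=[{"delta_pos":[0,0,0.08],"spin":0,"fingers":1},{"delta_pos":[0,0,0.16],"spin":0,"fingers":1},{"delta_pos":[0,0,0.24],"spin":0,"fingers":1},{"delta_pos":[0,0,0.24],"spin":0,"fingers":1}])

```text
clock: 10.07
ee_pos: [491.4, 193.9, 161.8]
tool_rot: [0.072, 0.997, -0.0, -0.0]
force: [1.3, -1.4, -4.4]
grip_width: 12.4
```

>>> move_arm(targets=[{"delta_pos":[0,0,0.1],"spin":0,"fingers":1},{"delta_pos":[0,0,0.2],"spin":0,"fingers":1},{"delta_pos":[0,0,0.3],"spin":0,"fingers":1},{"delta_pos":[0,0,0.4],"spin":0,"fingers":1},{"delta_pos":[0,0,0.4],"spin":0,"fingers":1}])

```text
clock: 10.7
ee_pos: [491.4, 193.9, 157.9]
tool_rot: [0.072, 0.997, -0.0, -0.0]
force: [1.2, -0.6, -8.9]
grip_width: 12.4
```

```bash
python3 - <<'E'
from h import *
s=show()
for n in("scene",):cv2.imwrite(f"pics/{n}8.png",eyes.capture(n)[:,:,::-1])
a=cv2.imread("pics/scene8.png")[150:280,270:400]
cv2.imwrite("pics/m8.png",cv2.resize(a,None,fx=4.5,fy=4.5,interpolation=2))
E
```

```text
t 10.7 pos [491.38 193.94 157.89] toolx [-9.896e-01  1.439e-01  7.000e-04] y [ 1.439e-01  9.896e-01 -3.000e-04] z [-8.e-04 -2.e-04 -1.e+00] F [ 1.17 -0.57 -8.91] T [-0.153 -0.082  0.021] w 12.37 q6 [ 0.307  0.325  1.667  0.     1.15  -1.12 ]
```

View pics/m8.png

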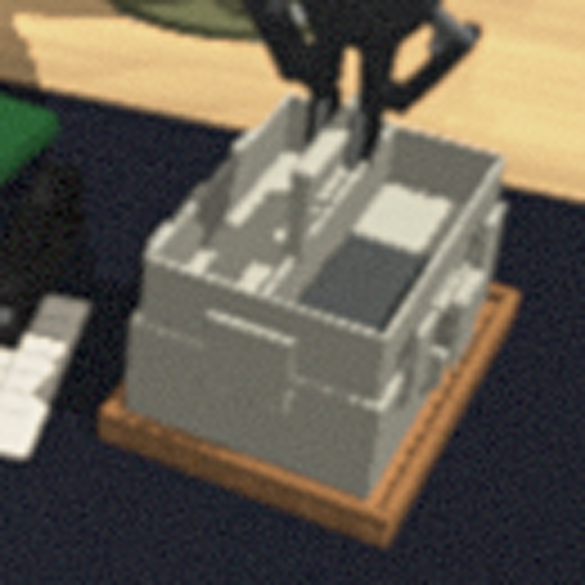

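>>> move_arm(targets=[{"delta_pos":[0,0,0.1],"spin":0,"fingers":1},{"delta_pos":[0,0,0.2],"spin":0,"fingers":1},{"delta_pos":[0,0,0.2],"spin":0,"fingers":1}])

```text
clock: 11.12
ee_pos: [492.0, 194.1, 157.4]
tool_rot: [0.072, 0.997, 0.0, 0.001]
force: [-2.0, -2.1, 7.1]
grip_width: 12.4
```

>>> move_arm(targets=[{"delta_pos":[0,0,0.06],"spin":0,"fingers":1},{"delta_pos":[0,0,0.12],"spin":0,"fingers":1},{"delta_pos":[0,0,0.12],"spin":0,"fingers":1},{"delta_pos":[0,0,0],"spin":0,"fingers":1},{"delta_pos":[0,0,-0.15],"spin":0,"fingers":1}])

```text
clock: 11.75
ee_pos: [491.4, 193.9, 157.7]
tool_rot: [0.072, 0.997, -0.0, -0.0]
force: [-0.6, -0.6, -11.0]
grip_width: 12.5
```

```bash
python3 - <<'E'
from h import *
s=show()
E
```

```text
t 11.75 pos [491.43 193.93 157.67] toolx [-9.896e-01  1.439e-01  3.000e-04] y [ 1.439e-01  9.896e-01 -1.000e-04] z [-3.e-04 -0.e+00 -1.e+00] F [ -0.56  -0.63 -10.96] T [-0.133  0.026  0.053] w 12.47 q6 [ 0.306  0.326  1.667  0.     1.149 -1.12 ]
```

>>> move_arm(targets=[{"delta_pos":[0,0,0.05],"spin":0,"fingers":0},{"delta_pos":[0,0,0.05],"spin":0,"fingers":-0.5},{"delta_pos":[0,0,0.05],"spin":0,"fingers":-1},{"delta_pos":[0,0,0.05],"spin":0,"fingers":-1},{"delta_pos":[0,0,0.05],"spin":0,"fingers":-1},{"delta_pos":[0,0,0.05],"spin":0,"fingers":-1}])

```text
clock: 12.5
ee_pos: [491.6, 194.0, 157.3]
tool_rot: [0.072, 0.997, 0.0, 0.0]
force: [-0.3, -0.4, -0.0]
grip_width: 85.5
```

>>> move_arm(targets=[{"delta_pos":[0,0,-1],"spin":0,"fingers":-1},{"delta_pos":[0,0,-4],"spin":0,"fingers":-1},{"delta_pos":[0,0,-8],"spin":0,"fingers":-1},{"delta_pos":[0,0,-12],"spin":0,"fingers":-1},{"delta_pos":[0,0,-15],"spin":0,"fingers":-1},{"delta_pos":[0,0,-15],"spin":0,"fingers":-1}])

```text
clock: 13.25
ee_pos: [492.1, 194.1, 310.1]
tool_rot: [0.072, 0.997, 0.001, 0.002]
force: [-0.4, 0.1, -0.0]
grip_width: 85.5
```

```bash
python3 - <<'E'
from h import *
s=show()
c=eyes.get_calibration("wrist")
cv2.imwrite(f"pics/w9.png",eyes.capture("wrist")[:,:,::-1])
cv2.imwrite(f"pics/s9.png",eyes.capture("scene")[:,:,::-1])
a=cv2.imread("pics/s9.png")[150:280,270:400]
cv2.imwrite("pics/m9.png",cv2.resize(a,None,fx=4.5,fy=4.5,interpolation=2))
E
```

```text
t 13.25 pos [492.08 194.13 310.14] toolx [-0.9896  0.1439 -0.0042] y [0.1439 0.9896 0.002 ] z [ 0.0045  0.0014 -1.    ] F [-0.41  0.06 -0.02] T [ 0.009  0.001 -0.022] w 85.46 q6 [ 0.307  0.201  1.462 -0.     1.474 -1.12 ]
```

View pics/m9.png

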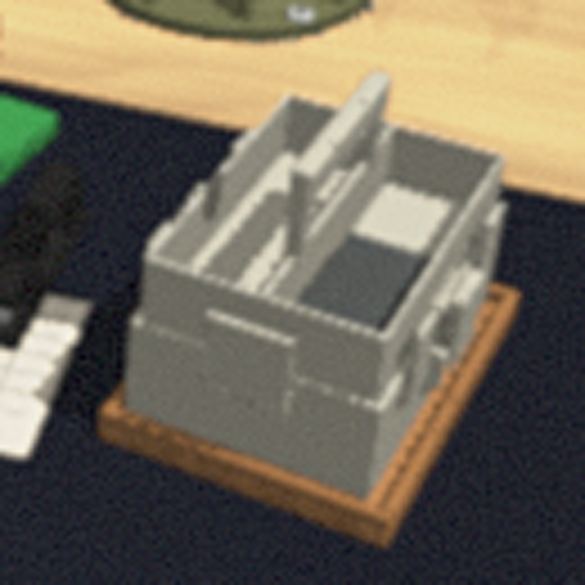

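View pics/w9.png

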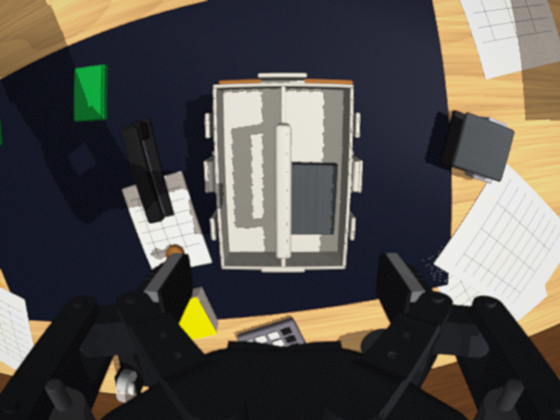

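```bash
python3 - <<'E'
from h import *
s=show(); print(np.abs(s["joint_vel"]).max())
# final estimate of wall-top height / pose vs expected 127+... using wrist corners
c=eyes.get_calibration("wrist")
x,e=fit(c,[(213.5,85.5),(353,83),(346,268),(222.5,269.5)],[(-100,-70),(-100,70),(100,70),(100,-70)],127,True);print(x,e.tolist())
r.sign_off()
E
```

```text
t 13.35 pos [491.42 193.9  307.1 ] toolx [-9.896e-01  1.440e-01  2.000e-04] y [ 1.440e-01  9.896e-01 -1.000e-04] z [-2.e-04 -0.e+00 -1.e+00] F [ 0.1   0.18 -1.32] T [-0.032 -0.018  0.006] w 85.23 q6 [ 0.306  0.204  1.466  0.     1.472 -1.12 ]
0.017172779723554597
[ 4.89971131e+02  1.92826002e+02 -1.36724401e-01] [[-1.35, -1.14], [0.71, 0.06], [0.9, 1.0], [-0.24, 0.46]]
the job is handed in; nothing more can be done
```

The caddy is back on the lower tray with both clips snapped as far as I can tell, and I handed the job in at about 13.4 s of the 46 s allowed. The sign-off gives no verdict.

**What I did:** I gripped the caddy by its bar and lifted it level with the stamp pad inside. I then measured all four tray sockets with the wrist camera while carrying it, and lowered it in small steps. The lugs went in without catching.

**Clips and seating:**
- Resistance from the clips began with the floor about 9 mm above the rim and gave way at about 4 mm, matching the description.
- The caddy then came to a firm stop at 157.4 mm tool height; about 157.7 mm was expected for floor on rim.
- When I eased upward the clips held: the reading was 11 N against roughly 6 N of hanging weight.
- The highest force I read was about 7 N. One brief final press I estimate at under 25 N on the tray, but I did not read the force at its peak.

**Last checks:**
- The fingers are open at 85 mm, clear of everything, with no outside force.
- The pictures show an even, thin seam on the sides in view and the pad lying in its compartment. The stapler, stamp, hole punch and note block look where they were. The clip box was out of the last views, but I had not gone near it on the way over.
- The caddy's middle lies roughly 3 to 5 mm from the stand's, against the 9 mm limit.

**Disagreements:** A rough final fit of the caddy's pose from the wrist camera came out 1 to 2 mm and 0.007 rad off the tool pose. That is within what hand-picked corner pixels and the camera calibration allow. The overhead and wrist cameras had earlier differed by about 4 mm in x on the caddy's position, so I aligned from the wrist camera's relative measurements.

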